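# Find the counterweighted side of an engine flywheel on a balancing stand

### The arm

A 6-joint arm with a two-finger parallel gripper is mounted at the origin on a cart in front of the work surface, level with it; the furniture and walls round the work are solid. World frame = base frame: x ahead of the robot, y to its left, z up, the work surface at z = 0. Lengths are in m, angles in rad, forces in N, time in s.
With the tool pointing down it reaches from about 0.35 to 0.725 m from the base axis. Payload 4.3 kg.
Tool frame: the origin (TCP) lies midway between the tips of the shut fingers; the grasp point (between the pads) lies manip.hold_point_z behind it (manip.hold_point_z is the distance from the TCP to the grasp point, in m); z points along the fingers, y is the line along which they close (so a half turn about z gives the same grasp; the last joint's range is limited). The gripper opens to 85 mm and grips with 20 to 120 N. Pads are 22 mm wide; open, the fingers measure 114 mm over their backs; the gripper's body (76 mm by 85 mm) begins 54 mm behind the grasp point. The pads swing forward as they close: fully open they stand 13 mm farther back than shut.
Start: joints at [1.057, 0.377, 0.081, 1.274, 0, 1.46], TCP at [0.226, 0.529, 0.208] pointing down, gripper open.
Joint ranges: [-2.72, 2.72], [-0.84, 1.66], [-1.02, 1.22], [-1.77, 2.12], [-1.37, 1.28], [-3.14, 3.14]. Speed limits (rad/s): [2.57, 2.57, 3.14, 3.14, 3.14, 3.14].

### API

Orientations are given as a unit quaternion [w, x, y, z].
In Python, from rig import sensors, grab_frame, camera_model, finish_job, manip gives the robot as it stands.
- The arm moves only by the tool servo_tool, never from a script. Its argument "steps" is a list of rows, each an object of numbers: "dx", "dy", "dz": the shift along the world's x, y, z in m; "ax", "ay", "az": the turn, a rotation vector about the world's x, y, z in rad. A call has 1 to 5 rows; each row shifts and turns the commanded pose from where the row before left it; what a row does not reach is not made up. A row lasts 1/8 s, in which the tool goes at most 62.5 mm and 10.7 degrees, less where a joint would pass 70% of its speed; a pose out of reach is approached as far as the arm can. A call with a gripper value outside its range is refused whole. "jaw" is the closure, from 0 (fully open) to 1 (shut), set as the call begins (left out, the last holds). The fingers move at their own pace and stop on an object; "newtons" is the grip in N (left out, the last holds). Time passes only in rows, so rows that do not move let the fingers close. It gives the time, the measured TCP pose, the force, the opening and the grip force at its end, in the units of the state.
- sensors.observe(): the state, without advancing time (a new reading comes with each control period).
- grab_frame(name): name is "scene" or "top" or "wrist"; returns (picture, depth): 400x640x3 uint8, red, green, blue; 400x640 float32, m along the optical axis (not along the pixel's ray), 0 where there is no reading.
- camera_model(name): a dict with "fx", "fy", "cx", "cy" (pixels), "view" (4x4, takes a point from world to camera coordinates); the wrist camera has in their place "tool_from_camera" (4x4, takes a point from camera to tool coordinates, whose origin is the TCP and whose axes are the flange's). Camera axes: x right, y up, looking along -z (the intrinsics and any distortion apply to the point x, -y, -z); pixel columns grow to the right and rows downward; lengths in m; the calibration is good to about 2 mm. The wrist camera is an equidistant fisheye: a pixel r from the principal point sees the ray r / f radians off the axis. A picture is of the moment at which its call begins: read the wrist's pose just before it. camera_model takes no time and is no camera call.
- finish_job(): hands the job in; it is judged then, once.
The state is a dict: "time": time; "q": joint angles; "joint_velocities": joint speeds; "joint_efforts": joint torques, N m; "ee_pos": TCP position; "orientation": TCP orientation; "ft_force": force on the tool from outside, world axes, zero at the start; "moment": the same for the moment, N m; "width": finger opening in m; "grip_force": force on a finger pad.
Only numpy, scipy, OpenCV 4.12 (cv2) and the standard library are available. Lean on these libraries where they do the work, as an engineer would, in place of code of your own. Each camera call takes 0.05 s, during which the arm holds its last target. There are 200 camera calls.

### The job

Take the flywheel out of its wooden saddle, lay it gently by its axle in the two open V notches of the balancing stand and let go until it has come to rest. To make sure of its hidden heavy side, turn it by hand well over to one side, by 30 degrees or more, let go, and let it swing until it has come to rest by itself again, heavy side at the bottom. Then take it by the top of the rim, lift it straight up out of the notches by about a hand's breadth without letting it turn, and finish still holding it there, heavy side down, so that I can mark it from below; leave the other things on the desk alone.

Things in the scene. Friction and masses are not known exactly. Their poses are not given: they have to be found in the camera images.
- flywheel_centre (a point): Centre of the flywheel: disc 90 mm across, 18 mm thick, flat faces, steel rim, red covers, about 0.4 kg, on an 8 mm axle along its own x, 104 mm long (43 mm beyond either face). A counterweight about 30 mm off the axle is hidden under the covers; nothing outside tells where, not even the white dot. Pinch it across its faces at the top of the rim, fingers closing along the axle.
- saddle: Fixed walnut storage saddle, 56 x 116 mm, 38 mm high, origin at the centre of its underside, z up. At the start the wheel stands upright in its 21 mm wide slot, held from turning by friction, axle level along the saddle's x, wheel centre 55 mm and top of the rim 100 mm above the origin, axle clear above the saddle's cheeks.
- stand: Fixed aluminium balancing stand, base 116 x 84 mm, origin at the centre of its underside, x along the axle's place, z up. Two posts stand 38 mm either side of the middle along x, each with a white V head 10 mm thick, open at the top, sloping 45 degrees, that leads the axle in from up to 10 mm either side. The heads end 12 mm above the resting axle's centre line.
- stand_axis (a point): On the stand: where the wheel's centre comes when its axle lies in both notches, 75 mm above the desk; x along the axle, z up. The wheel has 24 mm free to each V head and 20 mm beneath. The notches are slippery: the wheel swings like a pendulum (about 0.5 s to and fro) and stops in 1 to 4 s, heavy side within about 8 degrees of the bottom; it can also stand with it at the very top.
- clip_dish: Bystander, leave alone: round brass dish of paper clips, 64 mm across, 14 mm high.
- match_box: Bystander, leave alone: red match box, 36 x 53 x 15 mm.
- ink_bottle: Bystander, leave alone: glass ink bottle with black cap, 46 x 46 x 60 mm.
- eraser: Bystander, leave alone: green and pink eraser, 22 x 46 x 13 mm.
- loupe: Bystander, leave alone: black eye loupe, 36 mm across, 38 mm high.
Not all that is in view belongs to the job. Of the things like the part that bears flywheel_centre, leave any that is pink; of the rest the smaller one is meant.

How it is judged:
On the way, in this order (a step that is already met when the one before it is completed fails the run):
1. the flywheel lies by its axle in both notches, let go and at rest (distance between flywheel_centre and stand_axis below 0.026 m and z of flywheel_centre in the frame of stand_axis below 0.003 m and angle between the x axis of flywheel_centre and the x axis of stand_axis, either way round below 0.08 rad and contact force between the fingers and flywheel below 0.1 N and angular speed of flywheel below 0.15 rad/s), for 0.3 s.
2. turned by hand and let go, it swings freely in the notches (distance between flywheel_centre and stand_axis below 0.026 m and z of flywheel_centre in the frame of stand_axis below 0.003 m and contact force between the fingers and flywheel below 0.1 N and angular speed of flywheel above 1.5 rad/s), for 0.04 s.
3. it has come to rest by itself in the notches, untouched (distance between flywheel_centre and stand_axis below 0.026 m and z of flywheel_centre in the frame of stand_axis below 0.003 m and contact force between each of the arm, the fingers and flywheel below 0.1 N and angular speed of flywheel below 0.15 rad/s), for 0.3 s.
At the end, for the whole second after the job is handed in: The flywheel is held still in the fingers over the stand (within 50 mm of straight above it), its centre 40 to 200 mm above where it lay in the notches, with its heavy side at the bottom to within 15 degrees (angle between counterweight's own z axis and vertical below 0.26 rad and z of flywheel_centre in the frame of stand_axis between 0.04 and 0.2 m and horizontal distance between flywheel_centre and stand_axis below 0.05 m and contact force between the fingers and flywheel above 2 N and angular speed of flywheel below 0.3 rad/s and linear speed of flywheel below 0.05 m/s); the arm keeps its last pose, push and grip.
It fails at once if a bystander is moved by more than 20 mm (distance of any of clip_dish, match_box, ink_bottle, eraser, loupe from where it was at the start of the episode above 0.02 m).
It fails at once if the flywheel is dropped (falls freely from more than about 2 cm) (contact force between the fingers and flywheel below 0.1 N and linear speed of flywheel above 0.6 m/s).
It also fails if it takes over 58 s, if anything falls off the work surface, if the arm or the gripper's body presses on something with over 40 N, if the wrist force passes 120 N, or if a joint passes its speed limit or range.

## Working session

There is one attempt and no reset: what is moved stays moved. The work goes in short steps, Python scripts to look and compute and a tool call to move; the robot and the scene stay as the last step left them, time stands still between calls to the robot, and variables do not carry over. Pictures are saved under pics/ and viewed, at most 10 in all, crops included, and the job is handed in when it is done.

Besides the shell and the picture viewer there is one more tool, called after "Call:" by a JSON object that holds its "method" and its "body". servo_tool: Moves the arm, as the interface text tells. Its arguments: {"type":"object","properties":{"steps":{"type":"array"},"jaw":{"type":"number"},"newtons":{"type":"number"}},"required":["steps"]}

```bash
mkdir -p pics; ls; python3 - <<'E'
from rig import sensors, grab_frame, camera_model, manip
import cv2, numpy as np
print(sensors.observe()); print(manip.hold_point_z)
for n in("top","scene"):
    p,d=grab_frame(n); cv2.imwrite(f"pics/{n}0.png",p[:,:,::-1]); np.save(f"pics/{n}0.npy",d)
    print(n,camera_model(n))
E
```

```text
pics
{'time': 0.0, 'q': array([1.05669882e+00, 3.78083392e-01, 7.96184798e-02, 1.27443045e+00,
       3.71649429e-05, 1.46048694e+00]), 'joint_velocities': array([ 0.00080947, -0.00031641, -0.00189802, -0.00065972,  0.00050595,
       -0.00043744]), 'joint_efforts': array([ 6.69130004e-04, -4.63605523e+01,  2.69873607e+01,  2.06843577e-02,
       -1.65560909e-04, -3.18900895e-06]), 'ee_pos': array([0.22555101, 0.52813098, 0.20704648]), 'orientation': array([-3.40050837e-04,  2.00525188e-01,  9.79687985e-01, -9.93077439e-04]), 'ft_force': array([ 0.05827461, -0.50107623, -0.53073023]), 'moment': array([ 0.01103097, -0.07522604,  0.03521688]), 'grip_force': 0.0, 'width': 0.08532063282637917}
0.0187
top {'fx': 517.0579783500783, 'fy': 517.0579783500783, 'cx': 325.84800998996684, 'cy': 205.86098148569593, 'view': array([[ 0.01153257, -0.99993048, -0.00245477,  0.0830849 ],
       [ 0.99584978,  0.01126379,  0.09031248, -0.5358137 ],
       [-0.09027856, -0.00348612,  0.99591045, -1.80280779],
       [ 0.        ,  0.        ,  0.        ,  1.        ]])}
scene {'fx': 489.29478924832034, 'fy': 489.29478924832034, 'cx': 320.80512879922645, 'cy': 197.57315393123739, 'view': array([[ 0.75630467, -0.65421831,  0.00128399, -0.36051028],
       [ 0.39974495,  0.46367431,  0.79070229, -0.31459426],
       [-0.51788727, -0.59749856,  0.61219951, -1.21540047],
       [ 0.        ,  0.        ,  0.        ,  1.        ]])}
```

View pics/top0.png

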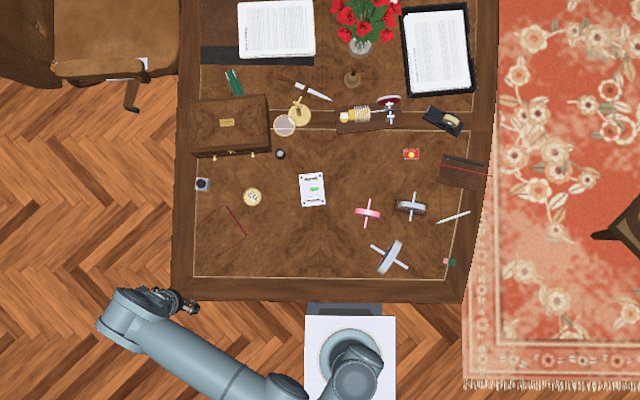

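View pics/scene0.png

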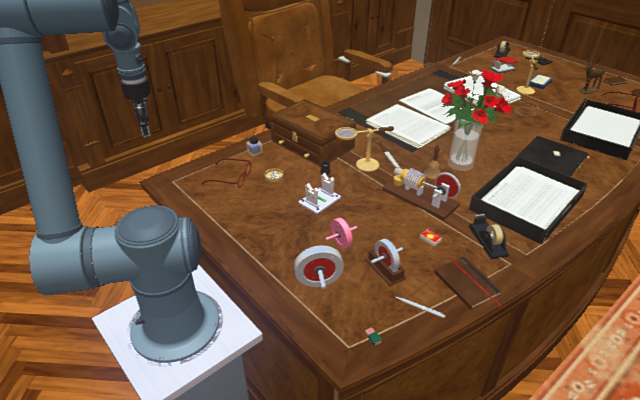

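The top view shows three wheel-like things: pink (367,212), a large grey/red one lying free (390,257), and a smaller grey/red one in a walnut saddle (410,205). The last is the one meant. The stand is at (312,189). Next I'll check the choice in a crop and measure.

```bash
cat > h.py <<'E'
import numpy as np, cv2
from rig import sensors, grab_frame, camera_model, manip
def cloud(n,d):
    c=camera_model(n); v,u=np.mgrid[0:400,0:640]
    P=np.stack([(u-c["cx"])/c["fx"]*d,-(v-c["cy"])/c["fy"]*d,-d],-1)
    V=c["view"]; return (P-V[:3,3])@V[:3,:3]
def ray(n,u,v,z):
    c=camera_model(n); V=c["view"]; o=-V[:3,:3].T@V[:3,3]
    r=V[:3,:3].T@np.array([(u-c["cx"])/c["fx"],-(v-c["cy"])/c["fy"],-1]); return o+r*(z-o[2])/r[2]
E
python3 - <<'E'
from h import *
ims=[]
for n,b in(("top",[(385,180,50,50),(287,164,50,50)]),("scene",[(355,225,65,65),(287,160,65,65)])):
    im=cv2.imread(f"pics/{n}0.png"); 
    ims.append(np.hstack([cv2.resize(im[y:y+h,x:x+w],(300,300),interpolation=cv2.INTER_CUBIC) for x,y,w,h in b]))
cv2.imwrite("pics/crop.png",np.vstack(ims))
for n in("top","scene"):
    X=cloud(n,np.load(f"pics/{n}0.npy")); im=cv2.imread(f"pics/{n}0.png").astype(int)
    for nm,(x,y,w,h) in dict(w=(385,180,50,50) if n=="top" else (355,225,65,65), s=(287,164,50,50) if n=="top" else (287,160,65,65)).items():
        P=X[y:y+h,x:x+w].reshape(-1,3)
        print(n,nm,"zmax",P[:,2].max())
        for a,b in((.006,.02),(.03,.045),(.045,.065),(.065,.078),(.078,.092),(.09,.12)):
            Q=P[(P[:,2]>a)&(P[:,2]<b)]
            if len(Q)>3:
                m=Q[:,:2].mean(0); w_,vv=np.linalg.eigh(np.cov(Q[:,:2].T)); 
                pr=(Q[:,:2]-m)@vv; print(a,len(Q),m.round(4),"dir",np.degrees(np.arctan2(vv[1,1],vv[0,1])).round(1),"ext",np.ptp(pr,axis=0).round(3),"mid",(m+vv@((pr.max(0)+pr.min(0))/2)).round(4))
E
```

```text
top w zmax 1.8440297382260749
0.006 495 [ 0.5453 -0.2087] dir -175.4 ext [0.187 0.184] mid [ 0.5438 -0.2092]
0.03 175 [ 0.5327 -0.2053] dir 79.7 ext [0.042 0.112] mid [ 0.5361 -0.2081]
0.045 74 [ 0.5321 -0.2031] dir -174.7 ext [0.093 0.099] mid [ 0.536  -0.2041]
0.065 38 [ 0.5369 -0.2038] dir 78.3 ext [0.099 0.087] mid [ 0.5335 -0.2069]
0.078 34 [ 0.536 -0.199] dir 81.2 ext [0.019 0.081] mid [ 0.5362 -0.2064]
0.09 99 [ 0.5355 -0.2065] dir 79.2 ext [0.018 0.067] mid [ 0.5357 -0.2063]
top s zmax 1.8440297382260749
0.006 855 [0.5965 0.1421] dir 159.2 ext [0.219 0.214] mid [0.5993 0.1377]
0.03 22 [0.6031 0.1399] dir -174.4 ext [0.047 0.077] mid [0.5932 0.1405]
0.045 16 [0.6016 0.1426] dir -170.8 ext [0.046 0.078] mid [0.5928 0.1415]
0.065 27 [0.6007 0.1395] dir -172.5 ext [0.033 0.085] mid [0.5969 0.136 ]
0.078 50 [0.5984 0.1438] dir -173.4 ext [0.046 0.086] mid [0.5959 0.1421]
0.09 5 [0.5579 0.1283] dir 89.0 ext [0.007 0.038] mid [0.559  0.1381]
scene w zmax 0.9932808683062295
0.006 186 [ 0.5146 -0.224 ] dir 86.4 ext [0.114 0.21 ] mid [ 0.5551 -0.1667]
0.03 263 [ 0.5199 -0.2187] dir 85.9 ext [0.04  0.201] mid [ 0.528  -0.1654]
0.045 198 [ 0.5229 -0.2123] dir 83.1 ext [0.106 0.194] mid [ 0.5376 -0.1582]
0.065 89 [ 0.524  -0.2166] dir 85.5 ext [0.025 0.09 ] mid [ 0.5288 -0.209 ]
0.078 108 [ 0.5248 -0.2208] dir 87.0 ext [0.023 0.077] mid [ 0.5281 -0.2119]
0.09 116 [ 0.5291 -0.2125] dir 83.1 ext [0.021 0.055] mid [ 0.5306 -0.211 ]
scene s zmax 0.9932808683062295
0.006 506 [0.6048 0.1505] dir -135.8 ext [0.185 0.338] mid [0.6237 0.2041]
0.03 118 [0.6262 0.1723] dir -140.9 ext [0.079 0.24 ] mid [0.6477 0.1869]
0.045 131 [0.5817 0.1275] dir -135.6 ext [0.102 0.225] mid [0.5472 0.0869]
0.065 110 [0.5756 0.1114] dir 56.7 ext [0.094 0.25 ] mid [0.5459 0.0716]
0.078 101 [0.5401 0.0288] dir 65.3 ext [0.093 0.267] mid [0.5504 0.0537]
0.09 6 [ 0.5037 -0.0574] dir 118.8 ext [0.011 0.028] mid [ 0.505  -0.0586]
```

View pics/crop.png

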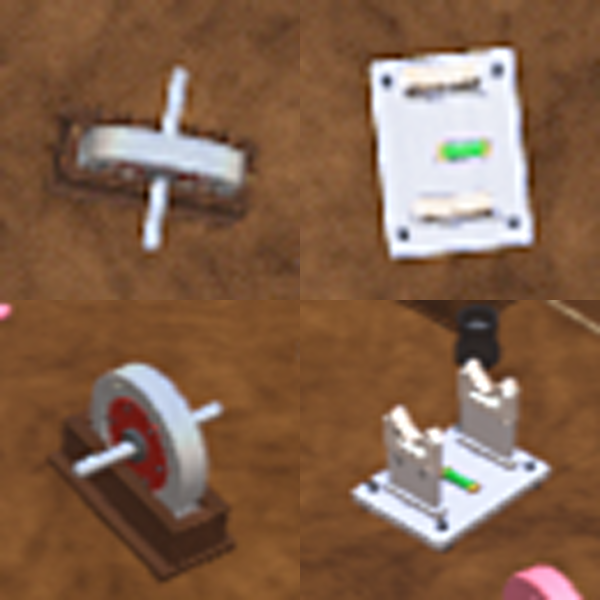

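The crop confirms it: the smaller grey/red wheel stands in the walnut saddle, with its axle near world x at about -10 deg. The stand's V heads lie along about +5 deg. Moving above the wheel.

Call:
{"method": "servo_tool", "body": {"steps": [{"dx": 0.0206, "dy": -0.049, "az": -0.09}, {"dx": 0.0206, "dy": -0.049, "az": -0.09}, {"dx": 0.0206, "dy": -0.049, "az": -0.09}, {"dx": 0.0206, "dy": -0.049, "az": -0.09}, {"dx": 0.0206, "dy": -0.049, "az": -0.09}], "jaw": 0, "newtons": 60}}

```text
invalid input
```

Call:
{"method": "servo_tool", "body": {"steps": [{"dx": 0.0206, "dy": -0.049, "az": -0.09}, {"dx": 0.0206, "dy": -0.049, "az": -0.09}, {"dx": 0.0206, "dy": -0.049, "az": -0.09}, {"dx": 0.0206, "dy": -0.049, "az": -0.09}, {"dx": 0.0206, "dy": -0.049, "az": -0.09}]}}

```text
invalid input
```

Call:
{"method": "servo_tool", "body": {"steps": [{"dx": 0.0206, "dy": -0.049, "az": -0.09}, {"dx": 0.0206, "dy": -0.049, "az": -0.09}, {"dx": 0.0206, "dy": -0.049, "az": -0.09}, {"dx": 0.0206, "dy": -0.049, "az": -0.09}, {"dx": 0.0206, "dy": -0.049, "az": -0.09}]}}

```text
invalid input
```

```bash
cat >> h.py <<'E'
from scipy.spatial.transform import Rotation as R
def toolpose():
    s=sensors.observe(); w,x,y,z=s["orientation"]; return s,R.from_quat([x,y,z,w]).as_matrix(),np.array(s["ee_pos"])
def wristcloud(d,Rm,p):
    c=camera_model("wrist"); v,u=np.mgrid[0:400,0:640]
    a=(u-c["cx"])/c["fx"]; b=(v-c["cy"])/c["fy"]; t=np.hypot(a,b)+1e-9; k=np.tan(np.minimum(t,1.45))/t
    P=np.stack([a*k*d,-b*k*d,-d],-1); T=c["tool_from_camera"]
    return (P@T[:3,:3].T+T[:3,3])@Rm.T+p
E
python3 - <<'E'
from h import *
c=[ray("top",287+(x-300)/6,164+y/6,.008) for x,y in((372,62),(515,48),(533,242),(390,258))]
c=np.array(c)[:,:2]; print("stand corners",c.round(4).tolist(),"mid",c.mean(0), "edges",[np.linalg.norm(c[i]-c[(i+1)%4]).round(4) for i in range(4)])
d=(c[0]+c[1]-c[2]-c[3]); print("dir",np.degrees(np.arctan2(d[1],d[0])))
s,Rm,p=toolpose(); print(s["time"],p,Rm.round(3).tolist(),s["q"].round(2),s["joint_velocities"].round(2))
im,dp=grab_frame("wrist"); cv2.imwrite("pics/w1.png",im[:,:,::-1]); np.save("pics/w1.npy",dp)
X=wristcloud(dp,Rm,p).reshape(-1,3); X=X[(dp.ravel()>0)]
X=X[(np.abs(X[:,0]-.536)<.08)&(np.abs(X[:,1]+.206)<.08)]
for a,b in((.08,.09),(.088,.105)):
    Q=X[(X[:,2]>a)&(X[:,2]<b)]; m=Q[:,:2].mean(0); w,vv=np.linalg.eigh(np.cov(Q[:,:2].T)); pr=(Q[:,:2]-m)@vv
    print(a,len(Q),Q[:,2].max(),m,np.degrees(np.arctan2(vv[1,1],vv[0,1])),np.ptp(pr,axis=0),m+vv@((pr.max(0)+pr.min(0))/2))
E
```

```text
stand corners [[0.6487, 0.1868], [0.6581, 0.1015], [0.5418, 0.0894], [0.5313, 0.1742]] mid [0.59497964 0.13797636] edges [np.float64(0.0859), np.float64(0.117), np.float64(0.0855), np.float64(0.1181)]
dir 6.0322376543480445
0.1 [0.22559881 0.52821748 0.20713893] [[-0.92, 0.393, -0.001], [0.393, 0.92, -0.002], [0.0, -0.002, -1.0]] [1.06 0.38 0.08 1.27 0.   1.46] [ 0. -0.  0. -0. -0. -0.]<stdin>:10: RuntimeWarning: Mean of empty slice.
  ret = um.true_divide(
  avg = a.mean(axis, **keepdims_kw)
<stdin>:10: RuntimeWarning: Degrees of freedom <= 0 for slice
  c *= np.true_divide(1, fact)
  c *= np.true_divide(1, fact)
Traceback (most recent call last):
ValueError: zero-size array to reduction operation maximum which has no identity
```

View pics/w1.png

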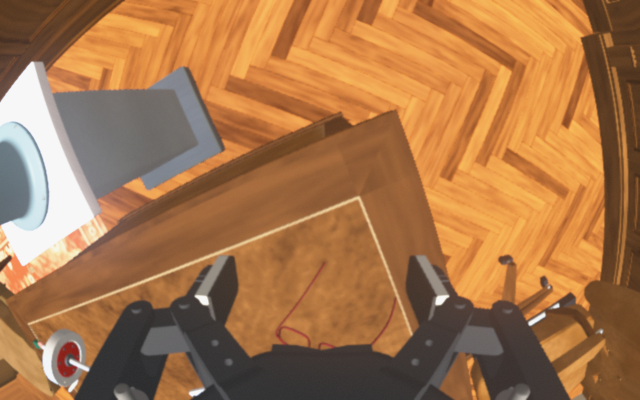

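The moves were refused, so the arm is still at its start pose: the wrist view shows the fingers over the left desk corner. I'll try again with all six keys in each row.

Call:
{"method": "servo_tool", "body": {"steps": [{"dx": 0.0206, "dy": -0.049, "dz": 0, "ax": 0, "ay": 0, "az": -0.09}, {"dx": 0.0206, "dy": -0.049, "dz": 0, "ax": 0, "ay": 0, "az": -0.09}, {"dx": 0.0206, "dy": -0.049, "dz": 0, "ax": 0, "ay": 0, "az": -0.09}, {"dx": 0.0206, "dy": -0.049, "dz": 0, "ax": 0, "ay": 0, "az": -0.09}, {"dx": 0.0206, "dy": -0.049, "dz": 0, "ax": 0, "ay": 0, "az": -0.09}]}}

```text
time: 0.78
ee_pos: [0.3292, 0.2821, 0.2079]
orientation: [0.0, 0.415, 0.91, -0.0]
ft_force: [0.2, 0.3, 0.6]
width: 0.0856
grip_force: 0.0
```

Call:
{"method": "servo_tool", "body": {"steps": [{"dx": 0.0206, "dy": -0.049, "dz": 0, "ax": 0, "ay": 0, "az": -0.09}, {"dx": 0.0206, "dy": -0.049, "dz": 0, "ax": 0, "ay": 0, "az": -0.09}, {"dx": 0.0206, "dy": -0.049, "dz": 0, "ax": 0, "ay": 0, "az": -0.09}, {"dx": 0.0206, "dy": -0.049, "dz": 0, "ax": 0, "ay": 0, "az": -0.09}, {"dx": 0.0206, "dy": -0.049, "dz": 0, "ax": 0, "ay": 0, "az": -0.09}], "jaw": 0.0, "newtons": 60}}

```text
time: 1.4
ee_pos: [0.4322, 0.0371, 0.2079]
orientation: [-0.0, 0.608, 0.794, 0.0]
ft_force: [0.7, 1.0, 0.0]
width: 0.0855
grip_force: 0.0
```

Call:
{"method": "servo_tool", "body": {"steps": [{"dx": 0.0206, "dy": -0.049, "dz": 0, "ax": 0, "ay": 0, "az": -0.09}, {"dx": 0.0206, "dy": -0.049, "dz": 0, "ax": 0, "ay": 0, "az": -0.09}, {"dx": 0.0206, "dy": -0.049, "dz": 0, "ax": 0, "ay": 0, "az": -0.09}, {"dx": 0.0206, "dy": -0.049, "dz": 0, "ax": 0, "ay": 0, "az": -0.09}, {"dx": 0.0206, "dy": -0.049, "dz": 0, "ax": 0, "ay": 0, "az": -0.09}]}}

```text
time: 2.02
ee_pos: [0.5352, -0.2078, 0.2077]
orientation: [-0.0, 0.77, 0.638, 0.0]
ft_force: [0.6, 1.2, 0.1]
width: 0.0858
grip_force: 0.0
```

```bash
cat > wm.py <<'E'
from h import *
import sys
f,cx,cy=sys.argv[1],float(sys.argv[2]),float(sys.argv[3])
s,Rm,p=toolpose(); print(s["time"],p,"ytool",np.degrees(np.arctan2(Rm[1,1],Rm[0,1])),"ztool",Rm[:,2].round(3),s["q"].round(2))
im,dp=grab_frame("wrist"); cv2.imwrite(f"pics/{f}.png",im[:,:,::-1])
X=wristcloud(dp,Rm,p).reshape(-1,3); X=X[(dp.ravel()>0)]
X=X[(np.abs(X[:,0]-cx)<.06)&(np.abs(X[:,1]-cy)<.06)]
for a,b in((.006,.03),(.03,.06),(.065,.08),(.08,.09),(.088,.105)):
    Q=X[(X[:,2]>a)&(X[:,2]<b)]
    if len(Q)<5: continue
    m=Q[:,:2].mean(0); w,vv=np.linalg.eigh(np.cov(Q[:,:2].T)); pr=(Q[:,:2]-m)@vv
    print(a,len(Q),Q[:,2].max(),m,np.degrees(np.arctan2(vv[1,1],vv[0,1])),np.ptp(pr,axis=0),m+vv@((pr.max(0)+pr.min(0))/2))
E
python3 wm.py w2 .536 -.206
```

```text
2.025 [ 0.53520899 -0.2078313   0.20771484] ytool -10.671637492082745 ztool [-0.  0. -1.] [-0.48  0.38  0.08  1.27  0.    1.28]
0.006 922 0.029945410591999816 [ 0.53697023 -0.19806121] 77.04664508953192 [0.0600188  0.11840409] [ 0.53401308 -0.20919557]
0.03 2162 0.05981179640415818 [ 0.53557023 -0.20069425] 80.39745832820236 [0.10440334 0.1114993 ] [ 0.53464824 -0.20913767]
0.065 180 0.07998041738357214 [ 0.53891641 -0.17799917] 79.09313701495032 [0.02263457 0.0823275 ] [ 0.53391725 -0.20681442]
0.08 327 0.08998908065738032 [ 0.53680951 -0.19556358] 79.93770278276294 [0.0185912  0.07363878] [ 0.53436201 -0.20859035]
0.088 1169 0.10122343062687916 [ 0.53474754 -0.20610371] 79.64596999843928 [0.01833374 0.06120333] [ 0.53419781 -0.2086097 ]
```

View pics/w2.png

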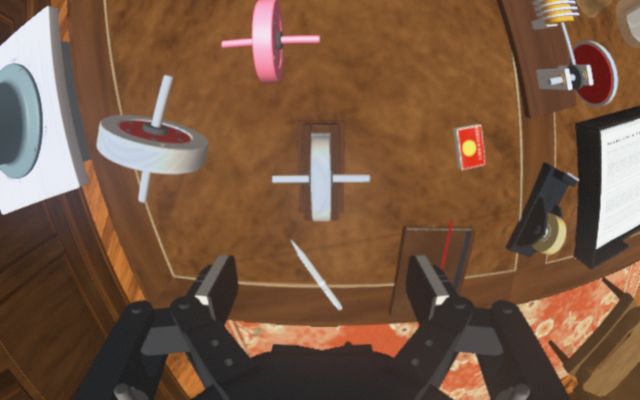

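The wrist view shows the wheel squarely below at (320,177), between the V of the pads, with pink at (268,40) and the large wheel at (153,140) well clear. Its centre is (0.534,-0.209), with the rim top at 0.101 as expected. Descending and gripping.

Call:
{"method": "servo_tool", "body": {"steps": [{"dx": -0.001, "dy": -0.001, "dz": -0.03, "ax": 0, "ay": 0, "az": 0.005}, {"dx": 0, "dy": 0, "dz": -0.03, "ax": 0, "ay": 0, "az": 0}, {"dx": 0, "dy": 0, "dz": -0.03, "ax": 0, "ay": 0, "az": 0}, {"dx": 0, "dy": 0, "dz": -0.0225, "ax": 0, "ay": 0, "az": 0}, {"dx": 0, "dy": 0, "dz": -0.02, "ax": 0, "ay": 0, "az": 0}]}}

```text
time: 2.7
ee_pos: [0.5332, -0.2066, 0.0742]
orientation: [-0.001, 0.767, 0.642, -0.0]
ft_force: [-0.8, -0.6, -0.3]
width: 0.0856
grip_force: 0.0
```

Call:
{"method": "servo_tool", "body": {"steps": [{"dx": 0, "dy": 0, "dz": 0, "ax": 0, "ay": 0, "az": 0}, {"dx": 0, "dy": 0, "dz": 0, "ax": 0, "ay": 0, "az": 0}, {"dx": 0, "dy": 0, "dz": 0, "ax": 0, "ay": 0, "az": 0}, {"dx": 0, "dy": 0, "dz": 0, "ax": 0, "ay": 0, "az": 0}, {"dx": 0, "dy": 0, "dz": 0, "ax": 0, "ay": 0, "az": 0}], "jaw": 1.0, "newtons": 60}}

```text
time: 3.32
ee_pos: [0.5349, -0.2077, 0.0773]
orientation: [0.001, 0.767, 0.641, 0.001]
ft_force: [-1.4, 1.1, 7.1]
width: -0.0002
grip_force: 3.1
```

Call:
{"method": "servo_tool", "body": {"steps": [{"dx": 0, "dy": 0, "dz": 0, "ax": 0, "ay": 0, "az": 0}, {"dx": 0, "dy": 0, "dz": 0, "ax": 0, "ay": 0, "az": 0}, {"dx": 0, "dy": 0, "dz": 0, "ax": 0, "ay": 0, "az": 0}]}}

```text
time: 3.7
ee_pos: [0.5352, -0.2078, 0.0773]
orientation: [0.002, 0.767, 0.641, 0.001]
ft_force: [-0.6, 0.1, 6.2]
width: -0.0001
grip_force: 3.2
```

The fingers read shut with an upward force. I'll look before doing anything else.

```bash
python3 - <<'E'
from h import *
a,dp=grab_frame("wrist"); b,_=grab_frame("scene")
b=cv2.resize(b[180:300,330:460],(434,400),interpolation=cv2.INTER_CUBIC)
a=a[80:400,170:470]
a=cv2.resize(a,(366,400))
cv2.imwrite("pics/w3.png",np.hstack([a,b])[:,:,::-1])
E
```

```text
(no output)
```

View pics/w3.png

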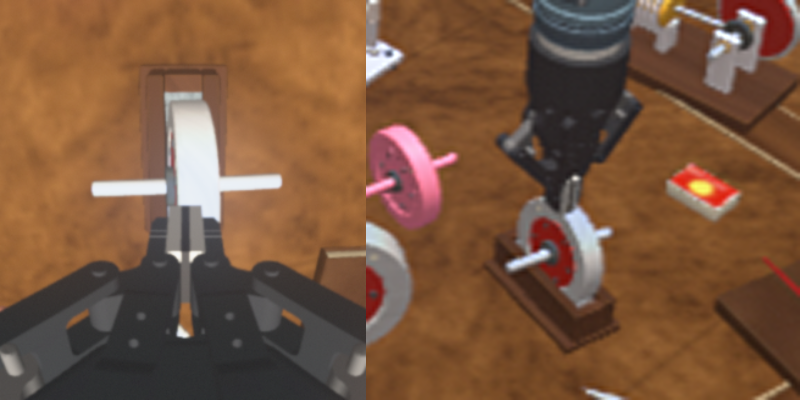

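```bash
python3 - <<'E'
from h import *
c=camera_model("wrist"); print({k:(v.round(4).tolist() if hasattr(v,"round") and k[0]=="t" else v) for k,v in c.items()})
T=np.linalg.inv(c["tool_from_camera"])
def proj(p): 
    q=T[:3,:3]@p+T[:3,3]; x,y,z=q[0],-q[1],-q[2]; r=np.hypot(x,y); t=np.arctan2(r,z); return c["cx"]+c["fx"]*t*x/r, c["cy"]+c["fy"]*t*y/r, z
for z in(0,-.0187,.03): print(z,proj(np.array([1e-6,0,z])))
s,Rm,p=toolpose(); a,dp=grab_frame("wrist"); print(p)
X=wristcloud(dp,Rm,p)
for v in range(150,330,10): print(v,[tuple(X[v,u].round(3)) for u in(310,320,330,340)])
Y=cloud("top",grab_frame("top")[1])
E
```

```text
{'fx': 309.70691628693146, 'fy': 309.70691628693146, 'cx': 321.54391788008905, 'cy': 198.57203294788997, 'tool_from_camera': [[-0.0006, 0.9492, 0.3146, 0.0811], [1.0, 0.0006, 0.0001, 0.0002], [-0.0001, 0.3146, -0.9492, -0.1655], [0.0, 0.0, 0.0, 1.0]]}
0 (np.float64(321.24628383702355), np.float64(240.58046396076227), np.float64(0.18256510579856103))
-0.0187 (np.float64(321.2191182672722), np.float64(255.78677799186656), np.float64(0.16481451844541312))
0.03 (np.float64(321.2813396729024), np.float64(221.2462579608448), np.float64(0.21104198390521545))
[ 0.5351268  -0.20783509  0.07733255]
150 [(np.float64(0.536), np.float64(-0.16), np.float64(0.037)), (np.float64(0.543), np.float64(-0.161), np.float64(0.038)), (np.float64(0.549), np.float64(-0.163), np.float64(0.036)), (np.float64(0.556), np.float64(-0.164), np.float64(0.038))]
160 [(np.float64(0.536), np.float64(-0.164), np.float64(0.051)), (np.float64(0.542), np.float64(-0.165), np.float64(0.053)), (np.float64(0.548), np.float64(-0.166), np.float64(0.053)), (np.float64(0.555), np.float64(-0.17), np.float64(0.038))]
170 [(np.float64
[... 3185 characters left out ...]
t64(-0.195), np.float64(0.152)), (np.float64(0.535), np.float64(-0.206), np.float64(0.138)), (np.float64(0.54), np.float64(-0.196), np.float64(0.152)), (np.float64(0.544), np.float64(-0.196), np.float64(0.152))]
310 [(np.float64(0.533), np.float64(-0.195), np.float64(0.157)), (np.float64(0.534), np.float64(-0.212), np.float64(0.138)), (np.float64(0.54), np.float64(-0.197), np.float64(0.157)), (np.float64(0.543), np.float64(-0.197), np.float64(0.157))]
320 [(np.float64(0.533), np.float64(-0.195), np.float64(0.163)), (np.float64(0.533), np.float64(-0.216), np.float64(0.139)), (np.float64(0.538), np.float64(-0.208), np.float64(0.149)), (np.float64(0.544), np.float64(-0.192), np.float64(0.169))]
```

Wrist depth puts the shut fingertips at about z=0.105, though the reported TCP is 0.077. They are resting on the rim top and have leaned the wheel a little. I'll lift and measure the real tip offset.

Call:
{"method": "servo_tool", "body": {"steps": [{"dx": 0, "dy": 0, "dz": 0.03, "ax": 0, "ay": 0, "az": 0}, {"dx": 0, "dy": 0, "dz": 0.04, "ax": 0, "ay": 0, "az": 0}, {"dx": 0, "dy": 0, "dz": 0.03, "ax": 0, "ay": 0, "az": 0}, {"dx": 0, "dy": 0, "dz": 0, "ax": 0, "ay": 0, "az": 0}]}}

```text
time: 4.4
ee_pos: [0.536, -0.2083, 0.1787]
orientation: [0.003, 0.767, 0.641, 0.001]
ft_force: [0.5, -0.2, 0.2]
width: -0.0003
grip_force: 0.0
```

```bash
cat > tip.py <<'E'
from h import *
s,Rm,p=toolpose(); a,dp=grab_frame("wrist"); print(s["time"],p,s["q"].round(3),s["width"],s["ft_force"].round(1))
T=(wristcloud(dp,Rm,p)-p)@Rm
F=T[(np.abs(T[...,1])<.06)&(np.abs(T[...,0])<.02)&(T[...,2]<.03)&(dp>0)]
for z in np.arange(-.06,.03,.005):
    Q=F[(F[:,2]>=z)&(F[:,2]<z+.005)]
    if len(Q)>2: print(round(z,3),len(Q),Q.min(0).round(3),Q.max(0).round(3))
E
python3 tip.py; python3 wm.py w4 .536 -.206
```

```text
4.4 [ 0.536035   -0.20830871  0.1786898 ] [-0.481  0.38   0.009  1.193 -0.     1.268] -0.00033892748006916903 [ 0.5 -0.2  0.2]
-0.06 314 [-0.011 -0.013 -0.06 ] [ 0.012  0.013 -0.055]
-0.055 340 [ 0.006 -0.013 -0.055] [ 0.012  0.014 -0.05 ]
-0.05 354 [ 0.006 -0.013 -0.05 ] [ 0.012  0.014 -0.045]
-0.045 326 [ 0.006 -0.013 -0.045] [ 0.012  0.014 -0.04 ]
-0.04 302 [ 0.006 -0.013 -0.04 ] [ 0.012  0.014 -0.035]
-0.035 219 [ 0.006 -0.013 -0.035] [ 0.012  0.013 -0.03 ]
-0.03 113 [ 0.006 -0.011 -0.03 ] [ 0.012  0.011 -0.025]
4.45 [ 0.53491675 -0.20771545  0.17669869] ytool -10.19736658687845 ztool [ 0.003 -0.001 -1.   ] [-0.48  0.38  0.01  1.19  0.    1.27]
0.006 978 0.029991940011378088 [ 0.53648059 -0.19548397] 78.928348529016 [0.05754544 0.11516547] [ 0.53375524 -0.20815958]
0.03 2763 0.05998620447873229 [ 0.53579409 -0.20018586] 80.02432748885333 [0.10353337 0.1119527 ] [ 0.53319607 -0.20886976]
0.065 237 0.07999380564527812 [ 0.53963277 -0.17526446] 78.68457716133936 [0.02335181 0.08216934] [ 0.53389625 -0.20594538]
0.08 392 0.08999713510499473 [ 0.53656251 -0.19428657] 79.86951171958125 [0.01824409 0.0748336 ] [ 0.53380041 -0.20868906]
0.088 1396 0.10088432603072696 [ 0.53424367 -0.20545771] 80.37920829970942 [0.01795006 0.06268838] [ 0.53367619 -0.20805655]
```

The tips really sit 27 mm behind the reported TCP. The wheel has settled back upright at (0.534,-0.208), rim top 0.101. I'll open, go down to TCP z of about 0.05 (tips about 0.077), and close.

Call:
{"method": "servo_tool", "body": {"steps": [{"dx": -0.001, "dy": 0, "dz": 0, "ax": 0, "ay": 0, "az": 0}, {"dx": 0, "dy": 0, "dz": 0, "ax": 0, "ay": 0, "az": 0}, {"dx": 0, "dy": 0, "dz": 0, "ax": 0, "ay": 0, "az": 0}, {"dx": 0, "dy": 0, "dz": 0, "ax": 0, "ay": 0, "az": 0}, {"dx": 0, "dy": 0, "dz": 0, "ax": 0, "ay": 0, "az": 0}], "jaw": 0.0}}

```text
time: 5.12
ee_pos: [0.5329, -0.2072, 0.1755]
orientation: [0.0, 0.767, 0.641, 0.0]
ft_force: [0.0, 0.3, -0.1]
width: 0.0853
grip_force: 0.0
```

Call:
{"method": "servo_tool", "body": {"steps": [{"dx": 0, "dy": 0, "dz": -0.03, "ax": 0, "ay": 0, "az": 0}, {"dx": 0, "dy": 0, "dz": -0.03, "ax": 0, "ay": 0, "az": 0}, {"dx": 0, "dy": 0, "dz": -0.03, "ax": 0, "ay": 0, "az": 0}, {"dx": 0, "dy": 0, "dz": -0.02, "ax": 0, "ay": 0, "az": 0}, {"dx": 0, "dy": 0, "dz": -0.017, "ax": 0, "ay": 0, "az": 0}]}}

```text
time: 5.75
ee_pos: [0.5327, -0.2071, 0.0476]
orientation: [-0.0, 0.767, 0.641, -0.0]
ft_force: [0.1, 0.2, 0.1]
width: 0.0856
grip_force: 0.0
```

Call:
{"method": "servo_tool", "body": {"steps": [{"dx": 0, "dy": 0, "dz": 0, "ax": 0, "ay": 0, "az": 0}, {"dx": 0, "dy": 0, "dz": 0, "ax": 0, "ay": 0, "az": 0}, {"dx": 0, "dy": 0, "dz": 0, "ax": 0, "ay": 0, "az": 0}, {"dx": 0, "dy": 0, "dz": 0, "ax": 0, "ay": 0, "az": 0}, {"dx": 0, "dy": 0, "dz": 0, "ax": 0, "ay": 0, "az": 0}], "jaw": 1.0, "newtons": 60}}

```text
time: 6.38
ee_pos: [0.5337, -0.2076, 0.0496]
orientation: [0.001, 0.767, 0.641, 0.0]
ft_force: [-0.1, 0.1, 5.3]
width: 0.0172
grip_force: 59.1
```

The grip holds at 17 mm and 59 N. I'll lift and carry it over the stand.

Call:
{"method": "servo_tool", "body": {"steps": [{"dx": 0, "dy": 0, "dz": 0.01, "ax": 0, "ay": 0, "az": 0}, {"dx": 0, "dy": 0, "dz": 0.025, "ax": 0, "ay": 0, "az": 0}, {"dx": 0, "dy": 0, "dz": 0.035, "ax": 0, "ay": 0, "az": 0}, {"dx": 0, "dy": 0, "dz": 0.035, "ax": 0, "ay": 0, "az": 0}, {"dx": 0, "dy": 0, "dz": 0.025, "ax": 0, "ay": 0, "az": 0}]}}

```text
time: 7.0
ee_pos: [0.5324, -0.2069, 0.1797]
orientation: [-0.0, 0.767, 0.641, -0.0]
ft_force: [1.2, -0.2, -4.3]
width: 0.0171
grip_force: 60.4
```

Call:
{"method": "servo_tool", "body": {"steps": [{"dx": 0.004, "dy": 0.02, "dz": 0, "ax": 0, "ay": 0, "az": 0.0285}, {"dx": 0.0062, "dy": 0.035, "dz": 0, "ax": 0, "ay": 0, "az": 0.0285}, {"dx": 0.0062, "dy": 0.038, "dz": 0, "ax": 0, "ay": 0, "az": 0.0285}, {"dx": 0.0062, "dy": 0.04, "dz": 0, "ax": 0, "ay": 0, "az": 0.0285}, {"dx": 0.0084, "dy": 0.041, "dz": 0, "ax": 0, "ay": 0, "az": 0.0285}]}}

```text
time: 7.62
ee_pos: [0.5621, -0.0305, 0.1764]
orientation: [-0.002, 0.719, 0.695, -0.001]
ft_force: [0.1, -0.3, -4.0]
width: 0.0168
grip_force: 60.3
```

Call:
{"method": "servo_tool", "body": {"steps": [{"dx": 0.0084, "dy": 0.041, "dz": 0, "ax": 0, "ay": 0, "az": 0.0285}, {"dx": 0.0062, "dy": 0.04, "dz": 0, "ax": 0, "ay": 0, "az": 0.0285}, {"dx": 0.0062, "dy": 0.038, "dz": 0, "ax": 0, "ay": 0, "az": 0.0285}, {"dx": 0.0062, "dy": 0.035, "dz": 0, "ax": 0, "ay": 0, "az": 0.0285}, {"dx": 0.004, "dy": 0.02, "dz": 0, "ax": 0, "ay": 0, "az": 0.0285}]}}

```text
time: 8.25
ee_pos: [0.5931, 0.1433, 0.1765]
orientation: [-0.001, 0.667, 0.745, -0.001]
ft_force: [0.7, -0.2, -3.8]
width: 0.0167
grip_force: 60.3
```

Call:
{"method": "servo_tool", "body": {"steps": [{"dx": 0, "dy": 0, "dz": 0, "ax": 0, "ay": 0, "az": 0}, {"dx": 0, "dy": 0, "dz": 0, "ax": 0, "ay": 0, "az": 0}]}}

```text
time: 8.5
ee_pos: [0.5943, 0.1401, 0.1779]
orientation: [-0.0, 0.668, 0.744, -0.001]
ft_force: [0.1, 0.0, -4.5]
width: 0.0171
grip_force: 60.3
```

```bash
python3 - <<'E'
from h import *
s,Rm,p=toolpose(); print(s["time"],p,"ytool",np.degrees(np.arctan2(Rm[1,1],Rm[0,1])),s["width"],s["q"].round(2))
im,dp=grab_frame("wrist"); t,dt=grab_frame("top")
X=wristcloud(dp,Rm,p); ok=dp>0
def st(nm,Q):
    if len(Q)<5: print(nm,len(Q));return
    m=Q[:,:2].mean(0); w,vv=np.linalg.eigh(np.cov(Q[:,:2].T)); pr=(Q[:,:2]-m)@vv
    print(nm,len(Q),m.round(4),np.degrees(np.arctan2(vv[1,1],vv[0,1])).round(1),np.ptp(pr,axis=0).round(3),(m+vv@((pr.max(0)+pr.min(0))/2)).round(4),Q.min(0).round(3),Q.max(0).round(3))
for n,P in(("w",X[ok]),("t",cloud("top",dt).reshape(-1,3))):
    P=P[(np.abs(P[:,0]-.596)<.065)&(np.abs(P[:,1]-.140)<.05)]
    H=P[(P[:,2]>.06)&(P[:,2]<.092)]
    st(n+" head near",H[H[:,0]<.575]); st(n+" head far",H[H[:,0]>.615])
    A=P[(P[:,2]>.172)&(P[:,2]<.2)]; st(n+" axle",A[np.abs(A[:,1]-.14)<.02])
b=cv2.resize(t[150:230,270:350],(400,400),interpolation=cv2.INTER_CUBIC); cv2.imwrite("pics/w5.png",np.hstack([im[:400,120:520],b])[:,:,::-1])
E
```

```text
8.5 [0.59429165 0.14008411 0.17785376] ytool 6.108513005672669 0.017070799878635107 [ 0.13  0.46  0.13  1.24 -0.    1.59]
w head near 675 [0.5575 0.1386] 97.2 [0.011 0.046] [0.557 0.137] [0.549 0.115 0.06 ] [0.564 0.16  0.087]
w head far 681 [0.631  0.1475] 96.3 [0.011 0.046] [0.632  0.1465] [0.624 0.123 0.06 ] [0.639 0.17  0.087]
w axle 1573 [0.5947 0.1403] -173.9 [0.014 0.104] [0.5946 0.142 ] [0.543 0.13  0.181] [0.646 0.15  0.191]
t head near 0
t head far 0
t axle 0
```

View pics/w5.png

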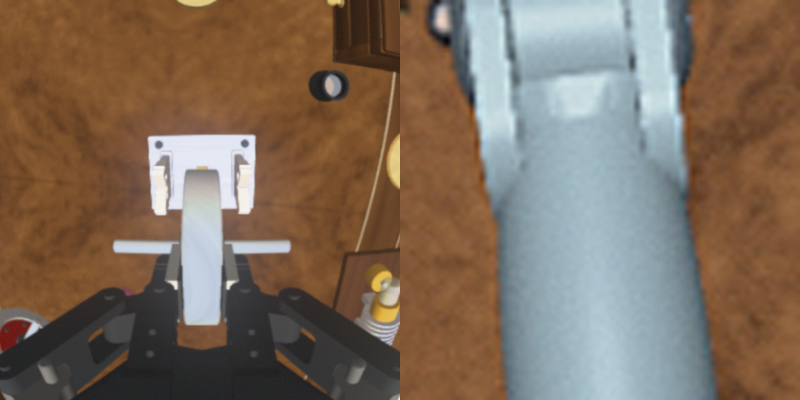

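The wrist view shows the axle (row 246) across the fingers and the stand's two V heads at (162,190) and (245,190), with the loupe clear at (328,85). Heads mid (0.5945,0.142) at 7 deg and axle mid (0.5946,0.141) at 6 deg are aligned, so I'll lower.

Call:
{"method": "servo_tool", "body": {"steps": [{"dx": 0, "dy": 0.001, "dz": -0.025, "ax": 0, "ay": 0, "az": 0.01}, {"dx": 0, "dy": 0, "dz": -0.03, "ax": 0, "ay": 0, "az": 0}, {"dx": 0, "dy": 0, "dz": -0.025, "ax": 0, "ay": 0, "az": 0}, {"dx": 0, "dy": 0, "dz": -0.01, "ax": 0, "ay": 0, "az": 0}, {"dx": 0, "dy": 0, "dz": -0.005, "ax": 0, "ay": 0, "az": 0}]}}

```text
time: 9.22
ee_pos: [0.595, 0.1412, 0.0835]
orientation: [0.0, 0.665, 0.747, -0.0]
ft_force: [-0.3, -0.5, -4.9]
width: 0.0171
grip_force: 60.2
```

Call:
{"method": "servo_tool", "body": {"steps": [{"dx": 0, "dy": 0, "dz": -0.004, "ax": 0, "ay": 0, "az": 0}, {"dx": 0, "dy": 0, "dz": -0.004, "ax": 0, "ay": 0, "az": 0}, {"dx": 0, "dy": 0, "dz": -0.002, "ax": 0, "ay": 0, "az": 0}, {"dx": 0, "dy": 0, "dz": 0, "ax": 0, "ay": 0, "az": 0}]}}

```text
time: 9.72
ee_pos: [0.5949, 0.1418, 0.0736]
orientation: [0.0, 0.665, 0.747, 0.0]
ft_force: [-0.7, 0.6, -4.2]
width: 0.0171
grip_force: 60.2
```

Call:
{"method": "servo_tool", "body": {"steps": [{"dx": 0, "dy": 0, "dz": -0.001, "ax": 0, "ay": 0, "az": 0}, {"dx": 0, "dy": 0, "dz": -0.001, "ax": 0, "ay": 0, "az": 0}, {"dx": 0, "dy": 0, "dz": -0.001, "ax": 0, "ay": 0, "az": 0}, {"dx": 0, "dy": 0, "dz": 0, "ax": 0, "ay": 0, "az": 0}]}}

```text
time: 10.22
ee_pos: [0.595, 0.1419, 0.0705]
orientation: [-0.0, 0.665, 0.747, 0.0]
ft_force: [-0.2, 0.2, -4.0]
width: 0.0169
grip_force: 60.4
```

Call:
{"method": "servo_tool", "body": {"steps": [{"dx": 0, "dy": 0, "dz": -0.001, "ax": 0, "ay": 0, "az": 0}, {"dx": 0, "dy": 0, "dz": -0.001, "ax": 0, "ay": 0, "az": 0}, {"dx": 0, "dy": 0, "dz": 0, "ax": 0, "ay": 0, "az": 0}]}}

```text
time: 10.6
ee_pos: [0.5954, 0.1426, 0.0695]
orientation: [0.0, 0.664, 0.747, 0.001]
ft_force: [-1.6, 4.8, 4.3]
width: 0.0173
grip_force: 61.5
```

Seated: the axle is now carried by the notches, with fz +4. I'll ease sideways 1 mm, open and wait.

Call:
{"method": "servo_tool", "body": {"steps": [{"dx": 0, "dy": 0.001, "dz": 0, "ax": 0, "ay": 0, "az": 0}, {"dx": 0, "dy": 0, "dz": 0, "ax": 0, "ay": 0, "az": 0}]}}

```text
time: 10.85
ee_pos: [0.5954, 0.1427, 0.0695]
orientation: [0.001, 0.664, 0.747, 0.0]
ft_force: [-1.8, 1.7, 6.2]
width: 0.0166
grip_force: 61.7
```

Call:
{"method": "servo_tool", "body": {"steps": [{"dx": 0, "dy": 0, "dz": 0, "ax": 0, "ay": 0, "az": 0}, {"dx": 0, "dy": 0, "dz": 0, "ax": 0, "ay": 0, "az": 0}, {"dx": 0, "dy": 0, "dz": 0, "ax": 0, "ay": 0, "az": 0}, {"dx": 0, "dy": 0, "dz": 0, "ax": 0, "ay": 0, "az": 0}, {"dx": 0, "dy": 0, "dz": 0, "ax": 0, "ay": 0, "az": 0}], "jaw": 0.0}}

```text
time: 11.48
ee_pos: [0.5949, 0.1427, 0.0684]
orientation: [0.0, 0.665, 0.747, -0.0]
ft_force: [-0.6, 0.0, -0.3]
width: 0.0853
grip_force: 0.0
```

Call:
{"method": "servo_tool", "body": {"steps": [{"dx": 0, "dy": 0, "dz": 0.03, "ax": 0, "ay": 0, "az": 0}, {"dx": 0, "dy": 0, "dz": 0.03, "ax": 0, "ay": 0, "az": 0}, {"dx": 0, "dy": 0, "dz": 0.03, "ax": 0, "ay": 0, "az": 0}, {"dx": 0, "dy": 0, "dz": 0.01, "ax": 0, "ay": 0, "az": 0}, {"dx": 0, "dy": 0, "dz": 0, "ax": 0, "ay": 0, "az": 0}]}}

```text
time: 12.1
ee_pos: [0.5954, 0.1429, 0.1687]
orientation: [0.0, 0.665, 0.747, 0.0]
ft_force: [-0.2, -0.5, -0.6]
width: 0.0852
grip_force: 0.0
```

```bash
cat > see.py <<'E'
from h import *
import sys
s,Rm,p=toolpose(); print(s["time"],p,"ytool",np.degrees(np.arctan2(Rm[1,1],Rm[0,1])),s["width"])
im,dp=grab_frame("wrist"); t,_=grab_frame("scene")
P=wristcloud(dp,Rm,p)[dp>0]; P=P[(np.abs(P[:,0]-.595)<.07)&(np.abs(P[:,1]-.142)<.05)]
def st(nm,Q):
    if len(Q)<5: print(nm,len(Q));return
    m=Q[:,:2].mean(0); w,vv=np.linalg.eigh(np.cov(Q[:,:2].T)); pr=(Q[:,:2]-m)@vv
    print(nm,len(Q),m.round(4),np.degrees(np.arctan2(vv[1,1],vv[0,1])).round(1),np.ptp(pr,axis=0).round(3),(m+vv@((pr.max(0)+pr.min(0))/2)).round(4),Q.max(0).round(4))
st("rim",P[(P[:,2]>.1)&(P[:,2]<.13)])
b=cv2.resize(t[150:230,280:360],(400,400),interpolation=cv2.INTER_CUBIC); cv2.imwrite(f"pics/{sys.argv[1]}.png",np.hstack([im[:400,120:520],b])[:,:,::-1])
E
python3 see.py w6
```

```text
12.1 [0.59536868 0.14286182 0.1687174 ] ytool 6.7050622763141545 0.08524980734312558
rim 2030 [0.595  0.1479] 96.8 [0.018 0.074] [0.5957 0.1422] [0.6083 0.1793 0.1211]
```

View pics/w6.png

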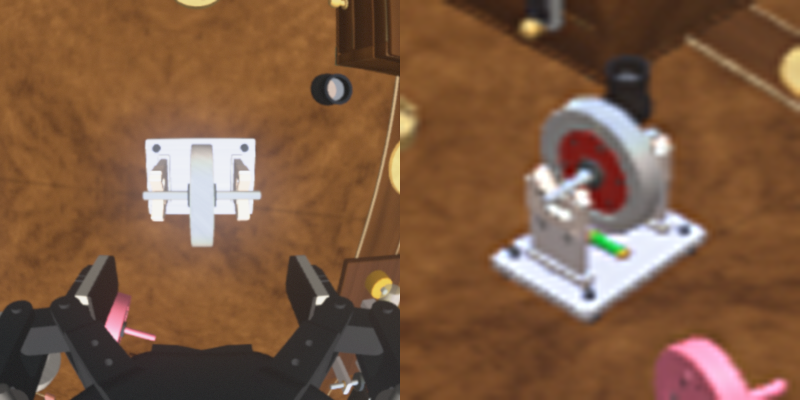

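The wheel lies in both notches: axle across the heads at (200,196), rim top 0.120, centre (0.5955,0.142). Waiting for rest.

Call:
{"method": "servo_tool", "body": {"steps": [{"dx": 0, "dy": 0, "dz": 0, "ax": 0, "ay": 0, "az": 0}, {"dx": 0, "dy": 0, "dz": 0, "ax": 0, "ay": 0, "az": 0}, {"dx": 0, "dy": 0, "dz": 0, "ax": 0, "ay": 0, "az": 0}, {"dx": 0, "dy": 0, "dz": 0, "ax": 0, "ay": 0, "az": 0}, {"dx": 0, "dy": 0, "dz": 0, "ax": 0, "ay": 0, "az": 0}]}}

```text
time: 12.82
ee_pos: [0.595, 0.1428, 0.1686]
orientation: [0.0, 0.665, 0.747, 0.0]
ft_force: [-0.3, -0.5, -1.3]
width: 0.0854
grip_force: 0.0
```

Call:
{"method": "servo_tool", "body": {"steps": [{"dx": 0, "dy": 0, "dz": 0, "ax": 0, "ay": 0, "az": 0}, {"dx": 0, "dy": 0, "dz": 0, "ax": 0, "ay": 0, "az": 0}, {"dx": 0, "dy": 0, "dz": 0, "ax": 0, "ay": 0, "az": 0}, {"dx": 0, "dy": 0, "dz": 0, "ax": 0, "ay": 0, "az": 0}, {"dx": 0, "dy": 0, "dz": 0, "ax": 0, "ay": 0, "az": 0}]}}

```text
time: 13.45
ee_pos: [0.5949, 0.1428, 0.1685]
orientation: [0.0, 0.665, 0.747, 0.0]
ft_force: [-0.3, 0.3, -0.3]
width: 0.0854
grip_force: 0.0
```

Call:
{"method": "servo_tool", "body": {"steps": [{"dx": 0, "dy": 0, "dz": 0, "ax": 0, "ay": 0, "az": 0}, {"dx": 0, "dy": 0, "dz": 0, "ax": 0, "ay": 0, "az": 0}, {"dx": 0, "dy": 0, "dz": 0, "ax": 0, "ay": 0, "az": 0}, {"dx": 0, "dy": 0, "dz": 0, "ax": 0, "ay": 0, "az": 0}, {"dx": 0, "dy": 0, "dz": 0, "ax": 0, "ay": 0, "az": 0}]}}

```text
time: 14.08
ee_pos: [0.5949, 0.1428, 0.1685]
orientation: [0.0, 0.665, 0.747, 0.0]
ft_force: [-0.3, 0.7, -0.3]
width: 0.0856
grip_force: 0.0
```

```bash
cat > rest.py <<'E'
from h import *
F=[grab_frame("scene")[0][165:200,300:340].astype(float) for _ in range(6)]
print(sensors.observe()["time"],[round(np.abs(F[i]-F[0]).mean(),3) for i in range(1,6)],[float(np.abs(F[i]-F[0]).max()) for i in range(1,6)])
E
python3 rest.py
```

```text
14.375 [np.float64(0.547), np.float64(0.529), np.float64(0.545), np.float64(0.517), np.float64(0.543)] [4.0, 4.0, 4.0, 4.0, 4.0]
```

At rest, with only camera noise between frames. Before turning it, I'll test a tilt in free air to check that the reported TCP really is the turning point.

Call:
{"method": "servo_tool", "body": {"steps": [{"dx": 0, "dy": 0, "dz": 0, "ax": 0.099, "ay": 0.012, "az": 0}, {"dx": 0, "dy": 0, "dz": 0, "ax": 0.099, "ay": 0.012, "az": 0}, {"dx": 0, "dy": 0, "dz": 0, "ax": 0.099, "ay": 0.012, "az": 0}, {"dx": 0, "dy": 0, "dz": 0, "ax": 0.099, "ay": 0.012, "az": 0}, {"dx": 0, "dy": 0, "dz": 0, "ax": 0, "ay": 0, "az": 0}]}}

```text
time: 15.0
ee_pos: [0.5949, 0.141, 0.1675]
orientation: [-0.149, 0.653, 0.731, 0.13]
ft_force: [0.9, 0.5, -0.2]
width: 0.0856
grip_force: 0.0
```

```bash
python3 see.py w7; python3 tip.py
```

```text
15.0 [0.59486831 0.14096856 0.16745719] ytool 6.5370292091957785 0.08564387217157499
rim 2083 [0.5956 0.1418] 97.0 [0.018 0.075] [0.5956 0.1417] [0.6087 0.1789 0.1214]
15.1 [0.59501838 0.14275895 0.16850907] [-0.08   0.497  0.095  1.252  0.389  1.357] 0.08562984777357208 [ 0.1 -0.3 -1. ]
-0.06 613 [-0.011 -0.056 -0.06 ] [ 0.012  0.056 -0.055]
-0.055 570 [-0.011 -0.056 -0.055] [ 0.012  0.057 -0.05 ]
-0.05 504 [-0.012 -0.056 -0.05 ] [ 0.012  0.057 -0.045]
-0.045 429 [-0.012 -0.055 -0.045] [ 0.012  0.056 -0.04 ]
-0.04 175 [-0.011 -0.048 -0.04 ] [ 0.011  0.049 -0.035]
```

Call:
{"method": "servo_tool", "body": {"steps": [{"dx": 0, "dy": 0, "dz": -0.02, "ax": -0.099, "ay": -0.012, "az": 0}, {"dx": 0, "dy": 0, "dz": -0.02, "ax": -0.099, "ay": -0.012, "az": 0}, {"dx": 0, "dy": 0, "dz": 0, "ax": -0.099, "ay": -0.012, "az": 0}, {"dx": 0, "dy": 0, "dz": 0, "ax": -0.099, "ay": -0.012, "az": 0}, {"dx": 0, "dy": 0, "dz": 0, "ax": 0, "ay": 0, "az": 0}]}}

```text
time: 15.78
ee_pos: [0.5947, 0.1459, 0.1294]
orientation: [0.0, 0.663, 0.749, 0.001]
ft_force: [-0.5, -0.4, 0.5]
width: 0.0853
grip_force: 0.0
```

The rim measures the same from the tilted pose, so the reported TCP frame is rigid and rotation about it is sound. I'll go down with the TCP almost on the axle, grip, turn 40 deg and let go.

Call:
{"method": "servo_tool", "body": {"steps": [{"dx": 0, "dy": 0, "dz": -0.02, "ax": 0, "ay": 0, "az": 0}, {"dx": 0, "dy": 0, "dz": -0.02, "ax": 0, "ay": 0, "az": 0}, {"dx": 0, "dy": 0, "dz": -0.011, "ax": 0, "ay": 0, "az": 0}, {"dx": 0, "dy": 0, "dz": 0, "ax": 0, "ay": 0, "az": 0}]}}

```text
time: 16.27
ee_pos: [0.5942, 0.1424, 0.0769]
orientation: [-0.001, 0.665, 0.747, -0.0]
ft_force: [-0.4, 0.8, -0.2]
width: 0.0855
grip_force: 0.0
```

Call:
{"method": "servo_tool", "body": {"steps": [{"dx": 0, "dy": 0, "dz": 0, "ax": 0, "ay": 0, "az": 0}, {"dx": 0, "dy": 0, "dz": 0, "ax": 0, "ay": 0, "az": 0}, {"dx": 0, "dy": 0, "dz": 0, "ax": 0, "ay": 0, "az": 0}, {"dx": 0, "dy": 0, "dz": 0, "ax": 0, "ay": 0, "az": 0}, {"dx": 0, "dy": 0, "dz": 0, "ax": 0, "ay": 0, "az": 0}], "jaw": 1.0, "newtons": 40}}

```text
time: 16.9
ee_pos: [0.5952, 0.1429, 0.078]
orientation: [0.0, 0.664, 0.747, 0.0]
ft_force: [-1.3, 0.3, 3.4]
width: 0.0167
grip_force: 43.7
```

Call:
{"method": "servo_tool", "body": {"steps": [{"dx": 0, "dy": -0.0003, "dz": 0, "ax": 0.079, "ay": 0.0096, "az": 0}, {"dx": 0, "dy": -0.0003, "dz": 0, "ax": 0.099, "ay": 0.012, "az": 0}, {"dx": 0, "dy": -0.0003, "dz": 0, "ax": 0.099, "ay": 0.012, "az": 0}, {"dx": 0, "dy": -0.0003, "dz": 0, "ax": 0.099, "ay": 0.012, "az": 0}, {"dx": 0, "dy": 0, "dz": 0, "ax": 0, "ay": 0, "az": 0}]}}

```text
time: 17.52
ee_pos: [0.5956, 0.1411, 0.0782]
orientation: [-0.142, 0.653, 0.733, 0.126]
ft_force: [-1.2, -0.2, 5.8]
width: 0.017
grip_force: 44.1
```

Call:
{"method": "servo_tool", "body": {"steps": [{"dx": 0, "dy": -0.0003, "dz": 0, "ax": 0.099, "ay": 0.012, "az": 0}, {"dx": 0, "dy": -0.0003, "dz": 0, "ax": 0.099, "ay": 0.012, "az": 0}, {"dx": 0, "dy": -0.0003, "dz": 0, "ax": 0.099, "ay": 0.012, "az": 0}, {"dx": 0, "dy": 0, "dz": 0, "ax": 0.03, "ay": 0.0036, "az": 0}, {"dx": 0, "dy": 0, "dz": 0, "ax": 0, "ay": 0, "az": 0}]}}

```text
time: 18.15
ee_pos: [0.5958, 0.1401, 0.078]
orientation: [-0.26, 0.624, 0.7, 0.23]
ft_force: [-0.5, -2.1, 4.6]
width: 0.0167
grip_force: 44.2
```

Turned by 40 deg with low forces. Letting go.

Call:
{"method": "servo_tool", "body": {"steps": [{"dx": 0, "dy": 0, "dz": 0, "ax": 0, "ay": 0, "az": 0}, {"dx": 0, "dy": 0, "dz": 0, "ax": 0, "ay": 0, "az": 0}, {"dx": 0, "dy": 0, "dz": 0, "ax": 0, "ay": 0, "az": 0}, {"dx": 0, "dy": 0, "dz": 0, "ax": 0, "ay": 0, "az": 0}], "jaw": 0.0}}

```text
time: 18.65
ee_pos: [0.5948, 0.1408, 0.0774]
orientation: [-0.26, 0.623, 0.701, 0.229]
ft_force: [-0.2, 0.2, -0.8]
width: 0.0851
grip_force: 0.0
```

```bash
python3 rest.py
```

```text
18.95 [np.float64(0.679), np.float64(0.708), np.float64(0.808), np.float64(0.835), np.float64(0.902)] [28.0, 27.0, 48.0, 49.0, 48.0]
```

Call:
{"method": "servo_tool", "body": {"steps": [{"dx": 0, "dy": 0, "dz": 0, "ax": 0, "ay": 0, "az": 0}, {"dx": 0, "dy": 0, "dz": 0, "ax": 0, "ay": 0, "az": 0}, {"dx": 0, "dy": 0, "dz": 0, "ax": 0, "ay": 0, "az": 0}, {"dx": 0, "dy": 0, "dz": 0, "ax": 0, "ay": 0, "az": 0}, {"dx": 0, "dy": 0, "dz": 0, "ax": 0, "ay": 0, "az": 0}]}}

```text
time: 19.58
ee_pos: [0.5949, 0.1407, 0.0775]
orientation: [-0.26, 0.623, 0.701, 0.229]
ft_force: [0.5, 0.1, -0.1]
width: 0.0852
grip_force: 0.0
```

Call:
{"method": "servo_tool", "body": {"steps": [{"dx": 0, "dy": 0, "dz": 0, "ax": 0, "ay": 0, "az": 0}, {"dx": 0, "dy": 0, "dz": 0, "ax": 0, "ay": 0, "az": 0}, {"dx": 0, "dy": 0, "dz": 0, "ax": 0, "ay": 0, "az": 0}, {"dx": 0, "dy": 0, "dz": 0, "ax": 0, "ay": 0, "az": 0}, {"dx": 0, "dy": 0, "dz": 0, "ax": 0, "ay": 0, "az": 0}]}}

```text
time: 20.2
ee_pos: [0.595, 0.1407, 0.0775]
orientation: [-0.26, 0.623, 0.701, 0.23]
ft_force: [-0.1, -0.4, -0.5]
width: 0.0854
grip_force: 0.0
```

Call:
{"method": "servo_tool", "body": {"steps": [{"dx": 0, "dy": 0, "dz": 0, "ax": 0, "ay": 0, "az": 0}, {"dx": 0, "dy": 0, "dz": 0, "ax": 0, "ay": 0, "az": 0}, {"dx": 0, "dy": 0, "dz": 0, "ax": 0, "ay": 0, "az": 0}, {"dx": 0, "dy": 0, "dz": 0, "ax": 0, "ay": 0, "az": 0}, {"dx": 0, "dy": 0, "dz": 0, "ax": 0, "ay": 0, "az": 0}]}}

```text
time: 20.82
ee_pos: [0.5949, 0.1407, 0.0775]
orientation: [-0.26, 0.623, 0.701, 0.229]
ft_force: [-0.1, -0.1, 0.4]
width: 0.0855
grip_force: 0.0
```

Call:
{"method": "servo_tool", "body": {"steps": [{"dx": 0, "dy": 0, "dz": 0, "ax": 0, "ay": 0, "az": 0}, {"dx": 0, "dy": 0, "dz": 0, "ax": 0, "ay": 0, "az": 0}, {"dx": 0, "dy": 0, "dz": 0, "ax": 0, "ay": 0, "az": 0}, {"dx": 0, "dy": 0, "dz": 0, "ax": 0, "ay": 0, "az": 0}, {"dx": 0, "dy": 0, "dz": 0, "ax": 0, "ay": 0, "az": 0}]}}

```text
time: 21.45
ee_pos: [0.5949, 0.1407, 0.0775]
orientation: [-0.26, 0.623, 0.701, 0.23]
ft_force: [0.4, 0.4, -0.3]
width: 0.0854
grip_force: 0.0
```

Call:
{"method": "servo_tool", "body": {"steps": [{"dx": 0, "dy": 0, "dz": 0, "ax": 0, "ay": 0, "az": 0}, {"dx": 0, "dy": 0, "dz": 0, "ax": 0, "ay": 0, "az": 0}, {"dx": 0, "dy": 0, "dz": 0, "ax": 0, "ay": 0, "az": 0}, {"dx": 0, "dy": 0, "dz": 0, "ax": 0, "ay": 0, "az": 0}, {"dx": 0, "dy": 0, "dz": 0, "ax": 0, "ay": 0, "az": 0}]}}

```text
time: 22.08
ee_pos: [0.5949, 0.1407, 0.0775]
orientation: [-0.26, 0.623, 0.701, 0.229]
ft_force: [-0.8, -0.3, -0.2]
width: 0.0853
grip_force: 0.0
```

```bash
python3 rest.py
```

```text
22.375 [np.float64(0.552), np.float64(0.558), np.float64(0.563), np.float64(0.561), np.float64(0.546)] [4.0, 4.0, 3.0, 3.0, 3.0]
```

It moved after release and is at rest again. I'll bring the open hand upright and above, then check that the wheel swung back.

Call:
{"method": "servo_tool", "body": {"steps": [{"dx": 0, "dy": 0, "dz": 0.01, "ax": -0.099, "ay": -0.012, "az": 0}, {"dx": 0, "dy": 0, "dz": 0.015, "ax": -0.099, "ay": -0.012, "az": 0}, {"dx": 0, "dy": 0, "dz": 0.015, "ax": -0.099, "ay": -0.012, "az": 0}, {"dx": 0, "dy": 0, "dz": 0.02, "ax": -0.099, "ay": -0.012, "az": 0}, {"dx": 0, "dy": 0, "dz": 0.03, "ax": -0.099, "ay": -0.012, "az": 0}]}}

```text
time: 23.0
ee_pos: [0.5942, 0.1406, 0.1679]
orientation: [-0.078, 0.661, 0.743, 0.068]
ft_force: [1.5, -0.0, 0.0]
width: 0.0854
grip_force: 0.0
```

Call:
{"method": "servo_tool", "body": {"steps": [{"dx": 0, "dy": 0.001, "dz": 0, "ax": -0.099, "ay": -0.012, "az": 0}, {"dx": 0, "dy": 0.001, "dz": 0, "ax": -0.099, "ay": -0.012, "az": 0}, {"dx": 0, "dy": 0, "dz": 0, "ax": -0.01, "ay": -0.0012, "az": 0}, {"dx": 0, "dy": 0, "dz": 0, "ax": 0, "ay": 0, "az": 0}]}}

```text
time: 23.5
ee_pos: [0.5947, 0.1426, 0.1672]
orientation: [-0.001, 0.665, 0.747, 0.0]
ft_force: [-0.5, 0.2, 0.0]
width: 0.0854
grip_force: 0.0
```

```bash
python3 see.py w8; python3 - <<'E'
import cv2,numpy as np
a=cv2.imread("pics/w6.png")[60:260,500:700];b=cv2.imread("pics/w8.png")[60:260,500:700];c=cv2.imread("pics/w8.png")[:,:400]
cv2.imwrite("pics/cmp.png",np.hstack([cv2.resize(a,(300,300)),cv2.resize(b,(300,300)),cv2.resize(c[100:300,100:300],(200,300))]))
E
python3 rest.py
```

```text
23.5 [0.59469083 0.14259904 0.16721997] ytool 6.709813760522171 0.08541588047881128
rim 2034 [0.5949 0.1481] 96.7 [0.018 0.075] [0.5956 0.1416] [0.6085 0.1793 0.1212]
23.9 [np.float64(0.528), np.float64(0.521), np.float64(0.543), np.float64(0.529), np.float64(0.513)] [3.0, 3.0, 3.0, 3.0, 4.0]
```

View pics/cmp.png

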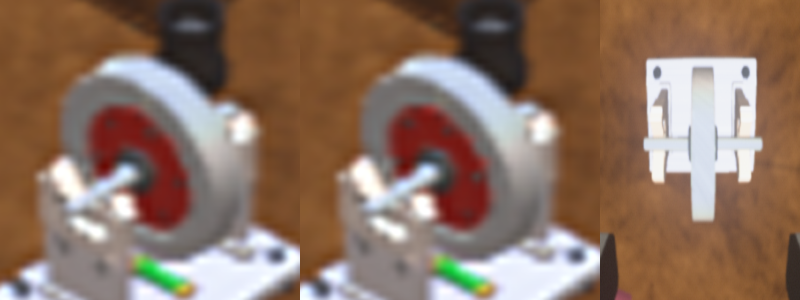

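Both crops show the wheel seated upright with the bolt circle in like places, and still. The rim mid is (0.5956,0.142). Next is to take it by the top and lift straight up.

Call:
{"method": "servo_tool", "body": {"steps": [{"dx": 0.0005, "dy": 0, "dz": -0.03, "ax": 0, "ay": 0, "az": 0}, {"dx": 0, "dy": 0, "dz": -0.03, "ax": 0, "ay": 0, "az": 0}, {"dx": 0, "dy": 0, "dz": -0.025, "ax": 0, "ay": 0, "az": 0}, {"dx": 0, "dy": 0, "dz": -0.011, "ax": 0, "ay": 0, "az": 0}, {"dx": 0, "dy": 0, "dz": 0, "ax": 0, "ay": 0, "az": 0}]}}

```text
time: 24.52
ee_pos: [0.5949, 0.1425, 0.071]
orientation: [-0.0, 0.665, 0.747, -0.001]
ft_force: [-0.2, -0.2, 0.5]
width: 0.0852
grip_force: 0.0
```

Call:
{"method": "servo_tool", "body": {"steps": [{"dx": 0, "dy": 0, "dz": 0, "ax": 0, "ay": 0, "az": 0}, {"dx": 0, "dy": 0, "dz": 0, "ax": 0, "ay": 0, "az": 0}, {"dx": 0, "dy": 0, "dz": 0, "ax": 0, "ay": 0, "az": 0}, {"dx": 0, "dy": 0, "dz": 0, "ax": 0, "ay": 0, "az": 0}, {"dx": 0, "dy": 0, "dz": 0, "ax": 0, "ay": 0, "az": 0}], "jaw": 1.0, "newtons": 60}}

```text
time: 25.15
ee_pos: [0.5958, 0.1428, 0.0722]
orientation: [0.0, 0.664, 0.747, 0.0]
ft_force: [-1.2, 0.1, 3.2]
width: 0.0172
grip_force: 60.1
```

Call:
{"method": "servo_tool", "body": {"steps": [{"dx": 0, "dy": 0, "dz": 0, "ax": 0, "ay": 0, "az": 0}, {"dx": 0, "dy": 0, "dz": 0.005, "ax": 0, "ay": 0, "az": 0}, {"dx": 0, "dy": 0, "dz": 0.01, "ax": 0, "ay": 0, "az": 0}, {"dx": 0, "dy": 0, "dz": 0.015, "ax": 0, "ay": 0, "az": 0}, {"dx": 0, "dy": 0, "dz": 0.02, "ax": 0, "ay": 0, "az": 0}]}}

```text
time: 25.78
ee_pos: [0.595, 0.1426, 0.1221]
orientation: [-0.0, 0.665, 0.747, -0.0]
ft_force: [-0.4, -0.4, -4.5]
width: 0.0166
grip_force: 59.0
```

Call:
{"method": "servo_tool", "body": {"steps": [{"dx": 0, "dy": 0, "dz": 0.02, "ax": 0, "ay": 0, "az": 0}, {"dx": 0, "dy": 0, "dz": 0.015, "ax": 0, "ay": 0, "az": 0}, {"dx": 0, "dy": 0, "dz": 0.005, "ax": 0, "ay": 0, "az": 0}, {"dx": 0, "dy": 0, "dz": 0, "ax": 0, "ay": 0, "az": 0}, {"dx": 0, "dy": 0, "dz": 0, "ax": 0, "ay": 0, "az": 0}]}}

```text
time: 26.4
ee_pos: [0.5948, 0.1426, 0.1606]
orientation: [-0.001, 0.665, 0.747, -0.001]
ft_force: [0.1, 0.3, -4.6]
width: 0.0171
grip_force: 59.2
```

```bash
python3 - <<'E'
from h import *
s,Rm,p=toolpose(); print(s["time"],p,s["width"],s["grip_force"],s["ft_force"].round(1))
im,dp=grab_frame("wrist"); P=wristcloud(dp,Rm,p)[dp>0]
A=P[(np.abs(P[:,0]-.595)<.06)&(np.abs(P[:,1]-.142)<.015)&(P[:,2]>.13)&(P[:,2]<.185)]
A=A[np.abs(A[:,0]-.595)>.03]; print(len(A),A.mean(0),A.min(0),A.max(0))
im2,_=grab_frame("scene"); b=cv2.resize(im2[130:230,270:370],(400,400),interpolation=cv2.INTER_CUBIC); cv2.imwrite("pics/end.png",b[:,:,::-1])
E
```

```text
26.4 [0.59478934 0.14257143 0.16057101] 0.017092879483551208 59.1808819770813 [ 0.1  0.3 -4.6]
910 [0.59498453 0.14265262 0.16544882] [0.5431656  0.13284746 0.16060629] [0.6469514  0.15136967 0.16813492]
```

View pics/end.png

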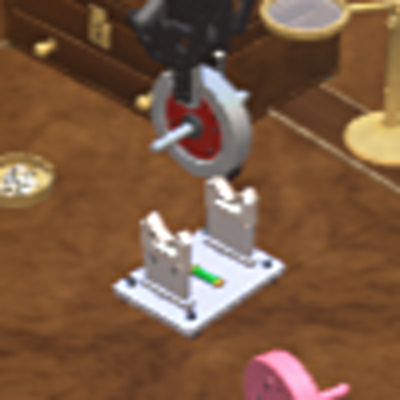

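The wheel hangs at (200,130) in the fingers over the empty stand. Its axle is level at z 0.164, about 89 mm above the notches, and the grip is 59 N. Handing in.

```bash
python3 -c "
from rig import finish_job
print(finish_job())"
```

```text
the job is handed in; nothing more can be done
None
```

The job is handed in: the wheel rested in the notches, was turned 40° and let go, came to rest again, and is now held about 89 mm above the notches, as it came to rest; the heavy side can't be seen, so "heavy side down" rests on that free swing.

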